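Start the adjustment of the colour-kitchen balance

TASK

Get the dye balance ready and start its adjustment: first lower the clear draught hood over the weighing pan so that both ears drop over the pegs and it sits flush on the deck, then let go of it; do not let it fall. Then take the slim stylus from the wooden stand, reach its steel shaft down through the small round hole in the balance's deck and press the recessed key all the way down. Finish while still gripping the stylus and holding the key down, and leave the graver, the printing block and the paste jar where they are.

Things in the scene. Friction and masses are not known exactly. Their poses are not given: they have to be found in the camera images.
- balance: Fixed laboratory balance, white with a grey base line, 270 (x) x 200 (y) x 65 mm high. Origin: centre of its underside; x to its rear, y to its left, z up; the sloping console with display and keys is at the -x end, nearest the robot. Its level deck (z = 65 mm) carries the pan, the pegs, the hole and, at (-55, 60) mm, a flat green bubble level that is not used.
- seat (a point): Point on the deck midway between two upright steel pegs, at (55, 0, 65) mm in the balance's frame, axes as the balance's. The pegs stand at y = -67 and +67 mm from it, 8 mm thick, 14 mm tall, the top 5 mm tapering to 3.6 mm. The round steel pan, 84 mm wide and 10 mm high, is centred here. The seated hood has its origin here.
- aperture (a point): Centre of the mouth of the hole in the deck, at (-55, -60, 65) mm in the balance's frame, axes as the balance's. The hole is vertical, ringed by a flush black collar 19 mm wide, 12 mm wide inside with a 1.5 mm chamfer (the stylus's shaft has 3 mm to spare all round); the top of the black key in it is 20 mm below the deck.
- adjust_key (a joint): Travel of the recessed spring key in m, straight down: 0 = up, 0.005 = fully down. The spring starts to yield at 1.4 N and takes 4 N at the bottom, where there is a hard stop; it comes up again when released. The cap is 10.4 mm wide.
- hood: Loose clear-plastic draught hood: cylinder 108 mm wide, open below, closed top 82 mm above its rim, about 0.24 kg. Origin: centre of its lower rim; z up. Two flat ears at the rim, 28 x 30 x 6 mm, at y = -67 and +67 mm, each with a 12 mm hole for a peg; fits either way round. On top a grip bar 14 mm thick (x), 50 mm long (y), from 82 to 112 mm high. Starts standing on the table.
- hood_grip (a point): Point to grip on the hood's bar: on the hood's axis 104 mm above its rim, 22 mm above its top; fingers close along the hood's x on 14 mm.
- stylus: Loose blunt stylus, 0.06 kg: straight round wooden handle 18 mm thick, 90 mm long, above a steel shaft 6 mm thick, 48 mm long with a slightly tapered flat end. Origin: on the axis where the handle ends and the shaft begins; z up along the handle. Starts upright in either hole of the stand, the handle resting on the stand's top (55 mm above the table).
- stylus_grip (a point): Point on the stylus's axis in its handle, 55 mm above the handle's lower end.
- stylus_tip (a point): Lower end of the stylus's shaft, 48 mm below the handle's lower end.
- stand: Fixed wooden tool stand, 55 (x) x 160 (y) x 55 mm high. Origin: centre of its underside. Two vertical holes, 8 mm wide and 51 mm deep, at y = -45 and +45 mm hold the stylus and the graver.
- graver: Bystander: a graver with a mushroom-shaped wooden handle (34 mm wide, 45 mm tall), standing in the other hole of the stand. Origin: lower end of its handle. Leave it.
- print_block: Bystander: loose dark carved wooden printing block, 72 (x) x 115 (y) mm, 68 mm tall with its handle. Origin: centre of its underside. Leave it.
- paste_jar: Bystander: loose amber jar with a steel lid, 72 mm wide, 95 mm tall. Origin: centre of its underside. Leave it.
Things that resemble listed ones, but are neither listed nor needed, are in the scene too. What is meant by the hood is not yellow, and is the smaller of those in its own colour.

How it is judged:
On the way:
1. the hood sits flush on the deck over both pegs and has been let go (horizontal distance between hood and seat below 0.004 m and z of hood in the frame of seat below 0.0025 m and angle between hood's own z axis and vertical below 0.04 rad and angle between the y axis of hood and the y axis of balance, either way round below 0.07 rad and contact force between the fingers and hood below 0.1 N and linear speed of hood below 0.01 m/s), for 0.3 s.
At the end, for the whole second after the job is handed in: Hood flush over both pegs (4 mm across, 2.5 mm up, upright 0.04 rad, in line 0.07 rad) and not held; fingers grip the stylus, its shaft is in the hole, still, pressing with over 1.5 N, the key at least 4 of 5 mm down, through the last second (horizontal distance between hood and seat below 0.004 m and z of hood in the frame of seat below 0.0025 m and angle between hood's own z axis and vertical below 0.04 rad and angle between the y axis of hood and the y axis of balance, either way round below 0.07 rad and contact force between the fingers and hood below 0.1 N and value of joint adjust_key above 0.004 m and contact force between stylus and balance above 1.5 N and contact force between the fingers and stylus above 1 N and z of stylus_tip in the frame of aperture below -0.0225 m and horizontal distance between stylus_tip and aperture below 0.006 m and linear speed of stylus below 0.02 m/s); the arm keeps its last pose, push and grip.
It fails at once if the key is pressed (over 2.5 mm) while the hood is not in its seat (value of joint adjust_key above 0.0025 m and (horizontal distance between hood and seat above 0.008 m or z of hood in the frame of seat above 0.006 m)).
It fails at once if the hood falls (faster than 0.5 m/s with no finger on it) (contact force between the fingers and hood below 0.01 N and linear speed of hood above 0.5 m/s).
It fails at once if the graver, the printing block or the paste jar is moved by more than 20 mm (distance of any of graver, print_block, paste_jar from where it was at the start of the episode above 0.02 m).
It also fails if it takes over 64 s, if anything falls off the work surface, if the arm or the gripper's body presses on something with over 40 N, if the wrist force passes 120 N, or if a joint passes its speed limit or range.

ROBOT

A 6-joint arm with a two-finger parallel gripper is mounted at the origin on the work surface. World frame = base frame: x ahead of the robot, y to its left, z up, the work surface at z = 0. Lengths are in m, angles in rad, forces in N, time in s.
With the tool pointing down it reaches from about 0.25 to 0.775 m from the base axis. Payload 4 kg.
Tool frame: the origin (TCP) lies at the very end of the fingers, on their centre line; the grasp point (between the pads) lies tcp_to_grasp behind it (tcp_to_grasp is the distance from the TCP to the grasp point, in m); z points along the fingers, y is the direction in which the jaws open and shut (so a half turn about z gives the same grasp; the last joint's range is limited). The gripper opens to 94 mm and grips with 3 to 60 N. Pads are 16 mm wide; open, the fingers measure 119 mm over their backs; the gripper's body (75 mm by 177 mm) begins 78 mm behind the grasp point.
Start: joints at [1.145, 0.087, 1.371, -0, 1.684, -0.103], TCP at [0.174, 0.522, 0.206] pointing down, gripper open.
Joint ranges: [-3.1, 3.1], [-0.76, 2.03], [0.27, 2.55], [-1.08, 4.22], [0.17, 2.65], [-2.57, 2.57]. Speed limits (rad/s): [2.79, 2.79, 3.14, 3.14, 3.14, 3.14].

INTERFACE

Orientations are given as [roll, pitch, yaw] about the fixed x, y, z axes, in that order (R = Rz(yaw) Ry(pitch) Rx(roll)).
In Python, from bench import * gives the robot as it stands.
- The arm moves only by the tool play_rows, never from a script. Its argument "rows" is a list of rows, each a list of 3 entries, a list of its own where there are three numbers: the finger opening in cm, from 0 to 9.4, then the shift along the world's x, y, z in cm, then the turn, a rotation vector about the world's x, y, z in rad. A call has 1 to 8 rows; each row is the pose to reach, as a shift and turn from the pose commanded when the call began; what a row does not reach only later rows make up. A row lasts 1/12 s, in which the tool goes at most 41.7 mm and 7.16 degrees, less where a joint would pass 70% of its speed; a pose out of reach is approached as far as the arm can. A call with a gripper value outside its range is refused whole. The fingers move at their own pace and stop on an object; the grip force is fixed at half the most. Time passes only in rows, so rows that repeat a pose let the fingers close. It gives the time, the measured TCP pose, the force and the opening at its end, in the units of the state.
- get_obs(): the state, without advancing time (a new reading comes with each control period).
- snapshot(name): name is "side" or "top"; returns a dict with "pixels" (480x640x3 uint8, red, green, blue), "fx", "fy", "cx", "cy" (pixels), "rvec" (rotation vector, rad) and "tvec" (3), from world to camera coordinates, as OpenCV has them. Camera axes: x right, y down, z forward; pixel columns grow to the right and rows downward; lengths in m; the calibration is good to about 2 mm. A picture is of the moment at which its call begins. There is no depth.
- close_job(): hands the job in, once; it reports no verdict.
Trained networks look in the newest picture that a camera, given by its name, has taken for a name from the list of things; names that differ only in an ending like _2 or _b are one class to them, and where a whole thing is asked for, a point or a joint stands for the part that bears it (a point fixed in the world has none). Each returns a list of dicts, best first, with "confidence" (0 to 1); they miss things now and then, are a little off and sometimes report something else, mostly with a low value. They report only what shows in the picture. A call takes as long as a camera call. They do not tell look-alikes from the thing itself.
- silhouettes(camera, label): "mask" (480x640 bool, what is visible of it) and "point" ([row, column] in pixels, amid what is visible of it).
The state is a dict: "time": time; "joint_positions": joint angles; "qvel": joint speeds; "joint_torque": joint torques, N m; "tool_pos": TCP position; "ee_rot": TCP orientation; "wrist_force": force on the tool from outside, world axes, zero at the start; "wrist_torque": the same for the moment, N m; "width": finger opening in m.
Only numpy, scipy, OpenCV 4.12 (cv2) and the standard library are available. Lean on these libraries where they do the work, as an engineer would, in place of code of your own. Each camera call takes 0.05 s, during which the arm holds its last target. There are 200 camera calls.

## Working session

There is one attempt and no reset: what is moved stays moved. The work goes in short steps, Python scripts to look and compute and a tool call to move; the robot and the scene stay as the last step left them, time stands still between calls to the robot, and variables do not carry over. Pictures are saved under pics/ and viewed, about 8 in all and at most 12, crops included, and the job is handed in when it is done.

Besides the shell and the picture viewer there is one more tool, called after "Request:" as name(argument=value, ...) on one line, values as JSON. play_rows: Moves the arm, as the interface text tells. Its arguments: {"type":"object","properties":{"rows":{"type":"array"}},"required":["rows"]}

```bash
ls; mkdir -p pics
python3 - <<'E'
from bench import *
import cv2,numpy as np
print(get_obs())
for c in("top","side"):
    s=snapshot(c); cv2.imwrite(f"pics/{c}0.png",s["pixels"][:,:,::-1]); print(c,s["fx"],s["cx"],s["cy"],s["rvec"],s["tvec"])
    for l in("balance","hood","stylus","stand","graver","print_block","paste_jar"):
        print(l,[(round(float(d["confidence"]),2),[int(v) for v in d["point"]],int(d["mask"].sum())) for d in silhouettes(c,l)])
E
```

```text
pics
{'time': 0.0, 'joint_positions': array([ 1.14489695e+00,  8.79214422e-02,  1.37223326e+00, -4.09189133e-05,
        1.68358808e+00, -1.03071780e-01]), 'qvel': array([-0.00195083, -0.000753  , -0.00088676,  0.00172508,  0.00045713,
       -0.00108626]), 'joint_torque': array([-3.00606371e-04, -3.40171123e+01, -3.02434945e+01,  7.17259292e-02,
        3.27352574e-02, -1.44797241e-04]), 'tool_pos': array([0.17426459, 0.52108935, 0.20433317]), 'ee_rot': array([-3.13944975e+00, -1.80772354e-04,  2.81876030e+00]), 'wrist_force': array([ 0.47465217,  0.61813916, -0.57095563]), 'wrist_torque': array([ 0.00525916, -0.0243311 , -0.01853684]), 'width': 0.0940810458236302}
top 555.9042090930999 317.35657011259246 239.76882014257808 [ 2.19636837 -2.19096605  0.09751543] [0.06840173 0.5205875  1.47769184]
balance [(0.63, [221, 332], 7853)]
hood [(0.89, [248, 224], 1692), (0.86, [262, 147], 1960), (0.67, [337, 222], 3596)]
stylus [(0.68, [258, 451], 65)]
stand [(0.81, [259, 463], 1153)]
graver [(0.43, [261, 487], 133)]
print_block [(0.71, [173, 456], 1271)]
paste_jar [(0.86, [160, 236], 711)]
side 553.9170669959901 317.9230041613464 234.6285325570811 [ 2.0550969  -0.27034703  0.17121434] [-0.45027625  0.17914927  1.30118306]
balance [(0.73, [261, 353], 6361), (0.66, [333, 459], 1597)]
hood [(0.97, [217, 301], 1440), (0.96, [185, 273], 1033)]
stylus [(0.65, [315, 355], 342)]
stand [(0.94, [364, 356], 2122)]
graver [(0.51, [350, 364], 274)]
print_block [(0.69, [330, 458], 1586), (0.58, [312, 354], 341)]
paste_jar [(0.57, [205, 378], 730)]
```

View pics/top0.png

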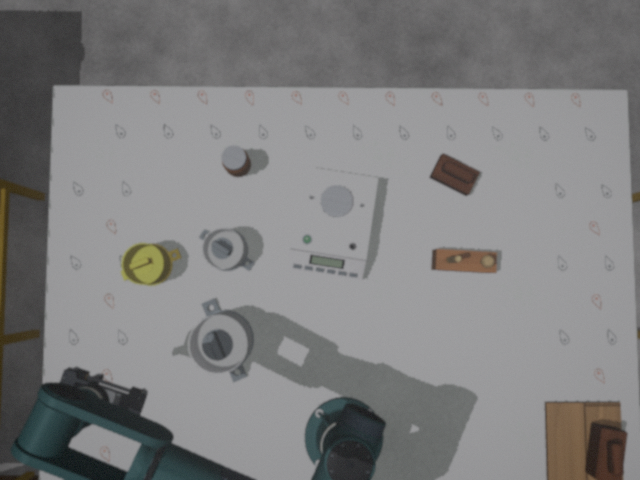

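View pics/side0.png

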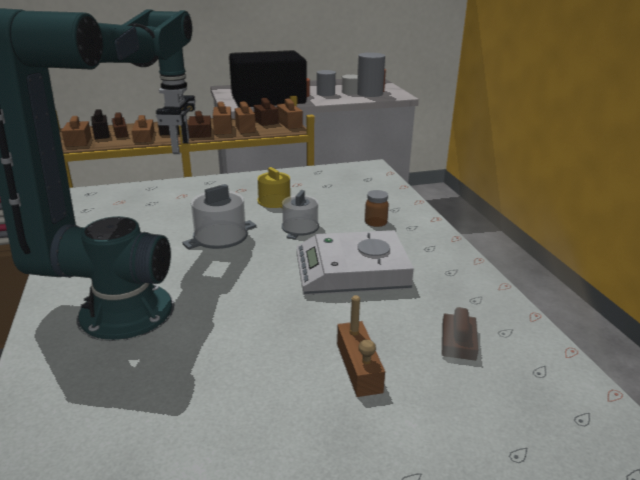

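Candidates for "hood" in the top picture (row, col): yellow (262,147), small grey (248,224), large grey (337,222). By the description it is the small grey one, at (217,301) in the side picture. For "stylus", the slim handle is at (258,456) and the mushroom-shaped graver at (261,487). I'll check both choices in a close crop.

```bash
cat > h.py <<'E'
from bench import *
import cv2,numpy as np
def P(s,X):
    K=np.array([[s["fx"],0,s["cx"]],[0,s["fy"],s["cy"]],[0,0,1]])
    return cv2.projectPoints(np.atleast_2d(np.float64(X)),np.float64(s["rvec"]),np.float64(s["tvec"]),K,None)[0][:,0]
def back(s,uv,z):  # pixel (col,row) -> world at height z
    R=cv2.Rodrigues(np.float64(s["rvec"]))[0]; t=np.float64(s["tvec"])
    c=-R.T@t; d=R.T@np.array([(uv[0]-s["cx"])/s["fx"],(uv[1]-s["cy"])/s["fy"],1])
    return c+d*(z-c[2])/d[2]
def crop(s,c0,r0,c1,r1,k):
    return cv2.resize(s["pixels"][r0:r1,c0:c1,::-1],None,fx=k,fy=k,interpolation=cv2.INTER_CUBIC)
E
python3 - <<'E'
from h import *
t=snapshot("top"); s=snapshot("side")
np.save("t0.npy",t,allow_pickle=True);np.save("s0.npy",s,allow_pickle=True)
a=crop(t,190,160,390,285,4)          # 800x500
b=crop(s,270,180,420,300,5)          # 750x600
cv2.imwrite("pics/ct.png",a);cv2.imwrite("pics/cs.png",b)
E
```

```text
(no output)
```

View pics/ct.png

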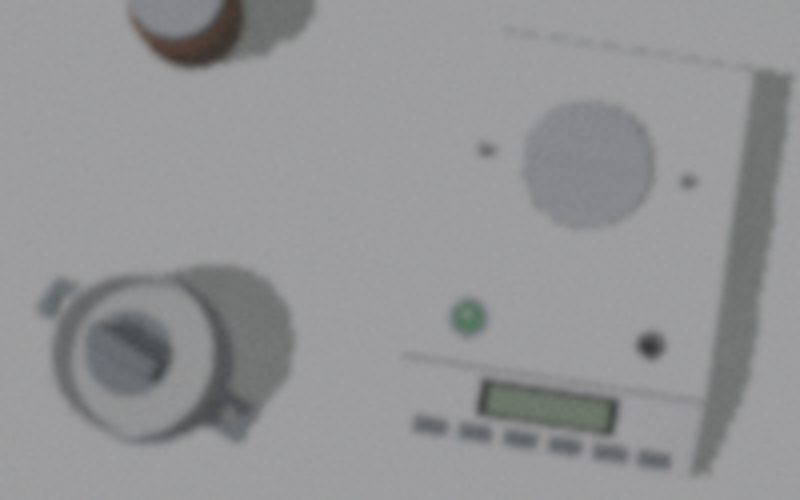

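View pics/cs.png

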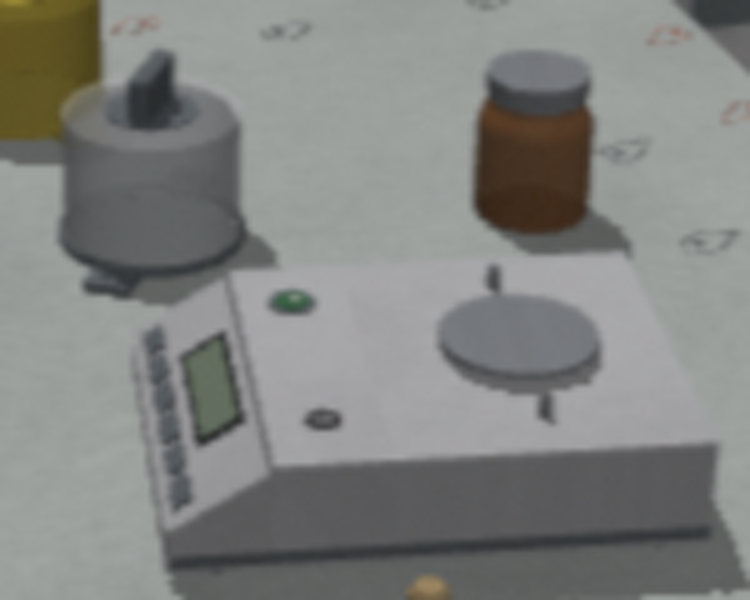

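The top crop confirms the small grey hood, with its body around (145,357) and ears at (58,298) and (236,418). On the balance it shows the pan (589,165), the pegs (487,150) and (689,182), the bubble (469,317) and the hole (651,345). The side crop shows the same parts: pegs (493,278) and (546,409), hole (323,419), pan (519,334).

```bash
cat > fit.py <<'E'
from h import *
from scipy.optimize import least_squares
t=np.load("t0.npy",allow_pickle=True).item(); s=np.load("s0.npy",allow_pickle=True).item()
uc=lambda p,c0,r0,k:[(p[0]+.5)/k-.5+c0,(p[1]+.5)/k-.5+r0]
T=lambda *p:uc(p,190,160,4); S=lambda *p:uc(p,270,180,5)
def W(q,X):
    c,n=np.cos(q[2]),np.sin(q[2]); X=np.float64(X)
    return np.c_[q[0]+c*X[:,0]-n*X[:,1],q[1]+n*X[:,0]+c*X[:,1],X[:,2]]
def fit(q0,obs,show=1):
    def r(q):
        return np.concatenate([(P(c,W(q,[X]))[0]-uv) for c,uv,X in obs]).ravel()
    o=least_squares(r,q0)
    if show: print(o.x.round(4),"\n",r(o.x).reshape(-1,2).round(1).tolist())
    return o.x
E
python3 - <<'E'
from fit import *
pan=[55,0,75];hole=[-55,-60,65];bub=[-55,60,65];pl=[55,67,72];pr=[55,-67,72]
tb=[(t,T(589,165),pan),(t,T(651,345),hole),(t,T(469,317),bub),(t,T(487,150),pl),(t,T(689,182),pr)]
sb=[(s,S(519,334),pan),(s,S(323,419),hole),(s,S(293,301),bub),(s,S(493,278),pl),(s,S(546,409),pr)]
m=lambda L:[(c,uv,np.array(X)/1e3) for c,uv,X in L]
q0=[.55,0,0.1]
for L in(tb,sb,tb+sb): q=fit(q0,m(L))
print("seat",W(q,[[.055,0,.065]]),"ap",W(q,[[-.055,-.06,.065]]))
print("hood bits top: ears",back(t,T(58,298),.006),back(t,T(236,418),.006))
print("side rim",back(s,S(152,232),0),"front ear",back(s,S(113,283),.006))
# masks of hood, stylus
for n,c,o,lab in(("top",t,(248,224),"hood"),("side",s,(217,301),"hood")):
    d=min(silhouettes(n,lab),key=lambda d:np.hypot(d["point"][0]-o[0],d["point"][1]-o[1]))
    np.save(f"m_{n}.npy",d["mask"]); r,cc=np.where(d["mask"]); print(n,cc.min(),cc.max(),r.min(),r.max())
for n in("top","side"):
    for l in("stylus","graver"):
        for d in silhouettes(n,l):
            r,cc=np.where(d["mask"]); print(n,l,cc.min(),cc.max(),r.min(),r.max(),cc.mean(),r.mean())
a=crop(t,425,235,510,285,6); b=crop(s,325,285,395,400,5)
H=600;cv=np.zeros((600,510+360,3),np.uint8);cv[:300,:510]=a;cv[:575,510:860]=b
cv2.imwrite("pics/st.png",cv2.resize(cv[:, :860],(800,558)))
E
```

```text
[ 0.564   0.0294 -0.1592] 
 [[-0.2, -0.1], [0.1, 0.5], [0.2, 0.1], [-0.1, -0.4], [0.1, -0.1]]
[ 0.5656  0.0288 -0.1618] 
 [[0.0, -0.1], [-0.2, 0.4], [0.0, 0.5], [0.4, -0.2], [-0.2, -0.6]]
[ 0.5648  0.0291 -0.1601] 
 [[-0.1, -0.4], [0.2, 0.2], [0.3, -0.3], [-0.0, -0.7], [0.2, -0.3], [-0.3, -0.1], [-0.5, 0.4], [-0.3, 0.5], [0.0, -0.2], [-0.5, -0.7]]
seat [[0.61909018 0.02033405 0.065     ]] ap [[ 0.50093283 -0.02136535  0.065     ]]
hood bits top: ears [0.53561693 0.37572465 0.006     ] [0.45482479 0.25478389 0.006     ]
side rim [0.49640593 0.31642123 0.        ] front ear [0.45661629 0.24855021 0.006     ]
top 200 254 226 270
side 281 318 190 238
top stylus 445 461 254 262 453.5289256198347 258.35537190082647
top graver 481 493 256 266 487.1363636363636 260.91818181818184
side stylus 349 359 295 334 354.1700288184438 314.86743515850145
side graver 358 375 340 363 366.23333333333335 350.06
```

View pics/st.png

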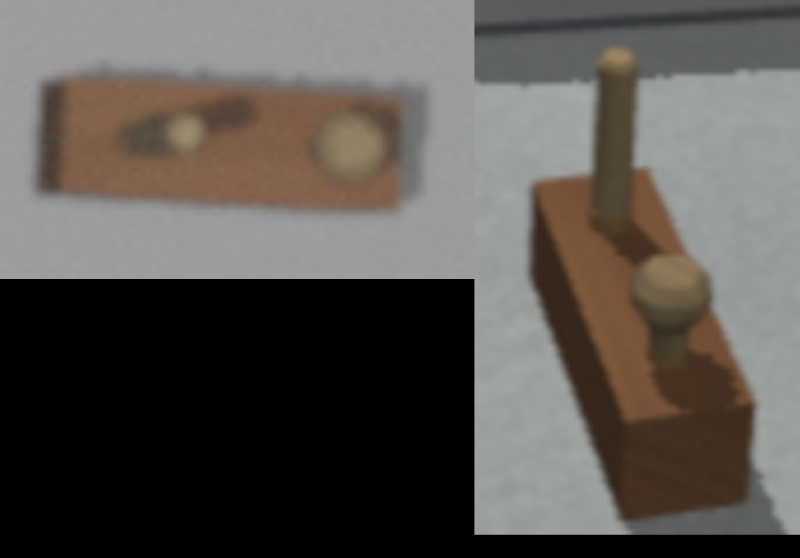

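The stand crop shows the slim straight stylus with its handle top near (457.8,258.2) in the top picture. In the side picture it runs from about (354,332) to (355.5,297). The graver's mushroom knob is at (487,261). Balance fits from the two cameras agree to about 1.5 mm. Next I'll fix the numbers for the hood and stylus, then move.

Run:
```python
from fit import *
import bench; print([n for n in dir(bench) if not n.startswith('_')], getattr(bench,'tcp_to_grasp',None))
print("stylus",back(t,(457.8,258.2),.145),back(s,(354,332.5),.055),back(s,(355.5,297.3),.145))
st=[(t,(457.8,258.2),[0,0,.145]),(s,(354,332.5),[0,0,.055]),(s,(355.5,297.3),[0,0,.145])]
from scipy.optimize import least_squares
o=least_squares(lambda q:np.concatenate([P(c,[[q[0],q[1],X[2]]])[0]-uv for c,uv,X in st]),[.48,-.28]);print(o.x,o.fun.round(1))
# hood: silhouette fit by chamfer of convex outline
a=np.linspace(0,2*np.pi,60)
pts=[[.054*np.cos(x),.054*np.sin(x),z] for x in a for z in(0,.082)]
ears=[[sx*.014,sg*(.067+e*.015),.003] for sx in(-1,1) for sg in(-1,1) for e in(-1,1)]
bar=[[sx*.007,sy*.025,.112] for sx in(-1,1) for sy in(-1,1)]
ear=lambda sg:[[x,sg*y,z] for x in(-.014,.014) for y in(.052,.082) for z in(0,.006)]
def mask(q,c):
    m=np.zeros((1920,2560),np.uint8)
    for g in(pts,ear(1),ear(-1),[[x,y,z] for x in(-.007,.007) for y in(-.025,.025) for z in(.082,.112)]):
        p=(P(c,W(q,g))+.5)*4
        cv2.fillConvexPoly(m,cv2.convexHull(np.int32(p.round())),1)
    return cv2.resize(m.astype(np.float32),(640,480),interpolation=cv2.INTER_AREA)
mk=[(t,np.load("m_top.npy").astype(float)),(s,np.load("m_side.npy").astype(float))]
from scipy.optimize import minimize
for L in(mk[:1],mk[1:],mk):
    f=lambda v:sum(((mask([v[0]/100,v[1]/100,v[2]/10],c)-m)**2).sum() for c,m in L)
    r=minimize(f,[49.5,31.5,-5.9],method="Nelder-Mead",options=dict(initial_simplex=[[49.5,31.5,-5.9],[50.2,31.5,-5.9],[49.5,32.2,-5.9],[49.5,31.5,-5]]))
    print(r.x,r.fun)
```

```text
['IKError', 'close_job', 'get_obs', 'silhouettes', 'snapshot', 'tcp_to_grasp'] 0.0188
stylus [ 0.46685724 -0.27460277  0.145     ] [ 0.46835235 -0.27727422  0.055     ] [ 0.46725498 -0.27904722  0.145     ]
[ 0.46782134 -0.27659619] [ 0.8 -0.4 -0.3 -0.2 -0.1 -0.7]
[49.51061969 31.46611189 -5.85029943] 115.546875
[49.48673427 31.47843972 -5.9987056 ] 38.78125
[49.4797893  31.47840048 -5.94833497] 155.25
```

Request:
play_rows(rows=[[9.4,[0,0,8],[0,0,-0.25]],[9.4,[0,0,8],[0,0,-0.25]],[9.4,[16,-10,8],[0,0,-1.0]],[9.4,[16,-10,8],[0,0,-1.0]],[9.4,[16,-10,8],[0,0,-1.0]],[9.4,[16,-10,8],[0,0,-1.0]],[9.4,[16,-10,8],[0,0,-1.0]],[9.4,[16,-10,8],[0,0,-1.0]]])

```text
time: 1.87
tool_pos: [0.3383, 0.4189, 0.2851]
ee_rot: [3.141, 0.002, 1.806]
wrist_force: [-0.7, 1.0, 0.3]
width: 0.0939
```

Request:
play_rows(rows=[[9.4,[15.7,-10.4,0],[0,0,-0.828]],[9.4,[15.7,-10.4,0],[0,0,-0.828]],[9.4,[15.7,-10.4,0],[0,0,-0.828]],[9.4,[15.7,-10.4,0],[0,0,-0.828]],[9.4,[15.7,-10.4,0],[0,0,-0.828]],[9.4,[15.7,-10.4,0],[0,0,-0.828]],[9.4,[15.7,-10.4,-8],[0,0,-0.828]],[9.4,[15.7,-10.4,-12],[0,0,-0.828]]])

```text
time: 2.53
tool_pos: [0.4942, 0.3179, 0.2049]
ee_rot: [3.137, -0.008, 0.986]
wrist_force: [0.4, -0.1, -0.9]
width: 0.0942
```

Run:
```python
from h import *
o=get_obs();print(o["tool_pos"],o["ee_rot"],o["wrist_force"],o["joint_positions"])
```

```text
[0.49418493 0.31794135 0.20490799] [ 3.13719141 -0.00788964  0.98645779] [ 0.35349681 -0.09305825 -0.86193718] [4.75214755e-01 1.64337824e-01 1.28621893e+00 2.16839204e-05
 1.68200172e+00 1.05957316e+00]
```

Request:
play_rows(rows=[[9.4,[0,0,-2],[0,0,0]],[9.4,[0,0,-4],[0,0,0]],[9.4,[0,0,-5.5],[0,0,0]],[9.4,[0,0,-6.5],[0,0,0]],[9.4,[0,0,-7],[0,0,0]],[9.4,[0,0,-7.2],[0,0,0]],[9.4,[0,0,-7.2],[0,0,0]],[9.4,[0,0,-7.2],[0,0,0]]])

```text
time: 3.2
tool_pos: [0.4922, 0.318, 0.1315]
ee_rot: [3.14, -0.002, 0.991]
wrist_force: [-0.1, -0.4, -0.4]
width: 0.0937
```

Run:
```python
from h import *
s=snapshot("side");t=snapshot("top")
o=get_obs();print(o["tool_pos"],o["ee_rot"],o["wrist_force"],P(t,o["tool_pos"]),P(s,o["tool_pos"]))
cv=np.zeros((400,800,3),np.uint8); cv[:,:400]=crop(s,251,150,351,250,4);cv[:,400:]=crop(t,174,198,274,298,4)
cv2.imwrite("pics/g1.png",cv)
```

```text
[0.49215983 0.31801624 0.13162284] [ 3.14025103e+00 -2.18581280e-03  9.90883706e-01] [ 0.92482478 -0.52478547 -0.6096885 ] [[217.82907269 247.58341287]] [[298.10506286 186.11750207]]
```

View pics/g1.png

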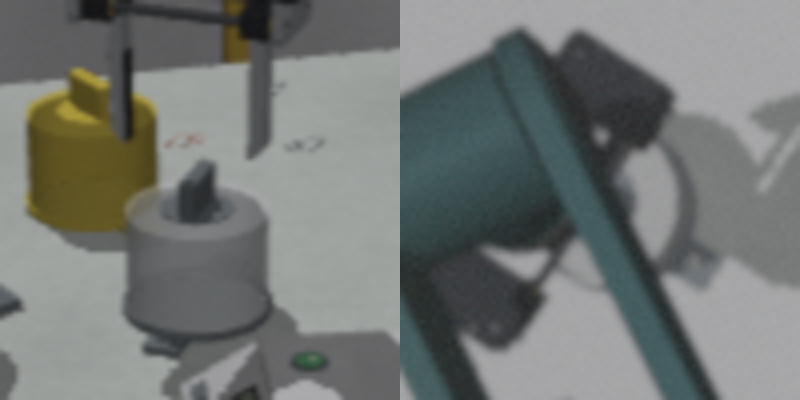

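Both fingers straddle the bar (crop: fingers at x≈122 and 258, bar at 198). I'll centre, descend the last 4.3 cm and close.

Request:
play_rows(rows=[[9.4,[0.3,-0.3,-1.5],[0,0,-0.013]],[9.4,[0.3,-0.3,-3],[0,0,-0.013]],[9.4,[0.3,-0.3,-4],[0,0,-0.013]],[9.4,[0.3,-0.3,-4.3],[0,0,-0.013]],[9.4,[0.3,-0.3,-4.3],[0,0,-0.013]],[5,[0.3,-0.3,-4.3],[0,0,-0.013]],[3,[0.3,-0.3,-4.3],[0,0,-0.013]],[1.0,[0.3,-0.3,-4.3],[0,0,-0.013]]])

```text
time: 3.97
tool_pos: [0.4951, 0.315, 0.0883]
ee_rot: [3.141, -0.002, 0.978]
wrist_force: [0.7, 1.0, -0.3]
width: 0.0771
```

Request:
play_rows(rows=[[0.8,[0,0,0],[0,0,0]],[0.8,[0,0,0],[0,0,0]],[0.8,[0,0,0],[0,0,0]],[0.8,[0,0,0],[0,0,0]],[0.8,[0,0,0],[0,0,0]],[0.8,[0,0,0],[0,0,0]]])

```text
time: 4.47
tool_pos: [0.4945, 0.3146, 0.0871]
ee_rot: [3.142, 0.0, 0.978]
wrist_force: [-0.3, -0.7, 0.1]
width: 0.0372
```

Request:
play_rows(rows=[[0.5,[0,0,0],[0,0,0]],[0.5,[0,0,0],[0,0,0]],[0.5,[0,0,0],[0,0,0]],[0.5,[0,0,0],[0,0,0]],[0.5,[0,0,0],[0,0,0]],[0.5,[0,0,0],[0,0,0]],[0.5,[0,0,0],[0,0,0]]])

```text
time: 5.05
tool_pos: [0.4946, 0.3145, 0.087]
ee_rot: [3.141, 0.0, 0.978]
wrist_force: [0.9, -0.9, -0.6]
width: 0.0139
```

Request:
play_rows(rows=[[0.5,[0,0,0.5],[0,0,0]],[0.5,[0,0,1.5],[0,0,0]],[0.5,[0,0,3],[0,0,0]],[0.5,[0,0,5.5],[0,0,0]],[0.5,[0,0,8],[0,0,0]],[0.5,[0,0,10.5],[0,0,0]],[0.5,[0,0,12],[0,0,0]],[0.5,[0,0,12.5],[0,0,0]]])

```text
time: 5.72
tool_pos: [0.4958, 0.3154, 0.217]
ee_rot: [3.138, -0.006, 0.978]
wrist_force: [0.5, 0.3, -1.6]
width: 0.0138
```

Request:
play_rows(rows=[[0.5,[0.8,-1.8,0],[0,0,0.03]],[0.5,[2,-5,0],[0,0,0.08]],[0.5,[3.6,-8.6,0],[0,0,0.13]],[0.5,[5.2,-12.2,0],[0,0,0.18]],[0.5,[6.7,-15.8,0],[0,0,0.24]],[0.5,[8.2,-19.4,0],[0,0,0.29]],[0.5,[9.7,-23,0],[0,0,0.34]],[0.5,[10.8,-25.6,0],[0,0,0.38]]])

```text
time: 6.38
tool_pos: [0.6027, 0.0554, 0.2111]
ee_rot: [-3.14, 0.001, 1.358]
wrist_force: [0.5, 1.0, -3.2]
width: 0.0138
```

Request:
play_rows(rows=[[0.5,[0.8,-1.9,0],[0,0,0.03]],[0.5,[1.4,-3.3,0],[0,0,0.053]],[0.5,[1.6,-3.8,0],[0,0,0.053]],[0.5,[1.6,-3.8,0],[0,0,0.053]],[0.5,[1.6,-3.8,0],[0,0,0.053]],[0.5,[1.6,-3.8,0],[0,0,0.053]]])

```text
time: 6.88
tool_pos: [0.618, 0.0219, 0.212]
ee_rot: [-3.141, -0.001, 1.412]
wrist_force: [0.2, 0.1, -2.3]
width: 0.0138
```

```bash
cat > hood.py <<'E'
from fit import *
from scipy.optimize import minimize
a=np.linspace(0,2*np.pi,60)
pts=[[.054*np.cos(x),.054*np.sin(x),z] for x in a for z in(0,.082)]
ear=lambda sg:[[x,sg*y,z] for x in(-.014,.014) for y in(.052,.082) for z in(0,.006)]
def hull(q,c,g,h): return np.int32(((P(c,W(q,g)+[0,0,h])+.5)*4).round())
E
python3 - <<'E'
from hood import *
s=snapshot("side");t=snapshot("top");np.save("t1.npy",t,allow_pickle=True);np.save("s1.npy",s,allow_pickle=True)
o=get_obs();print(o["tool_pos"],o["ee_rot"],o["wrist_force"])
h=o["tool_pos"][2]-.087
q=[*o["tool_pos"][:2],-.160]
i=crop(s,300,170,430,300,4)
k=4
for g in(pts,ear(1),ear(-1)):
    p=hull(q,s,g,h)-[300*4,170*4]; cv2.polylines(i,[cv2.convexHull(p.astype(np.int32))],True,(0,0,255),1)
j=crop(t,270,155,380,285,4)
for g in(pts,ear(1),ear(-1)):
    p=hull(q,t,g,h)-[270*4,155*4]; cv2.polylines(j,[cv2.convexHull(p.astype(np.int32))],True,(0,0,255),1)
cv=np.hstack([i,j]);print(cv.shape);cv2.imwrite("pics/g2.png",cv[:,:960] if cv.shape[1]<=800 else cv2.resize(cv,(800,int(cv.shape[0]*800/cv.shape[1]))))
E
```

```text
[0.6181197  0.02194027 0.21231117] [ 3.14158936e+00 -3.38453345e-04  1.41238095e+00] [ 0.02132494 -0.80261295 -2.93168011]
(520, 960, 3)
```

View pics/g2.png

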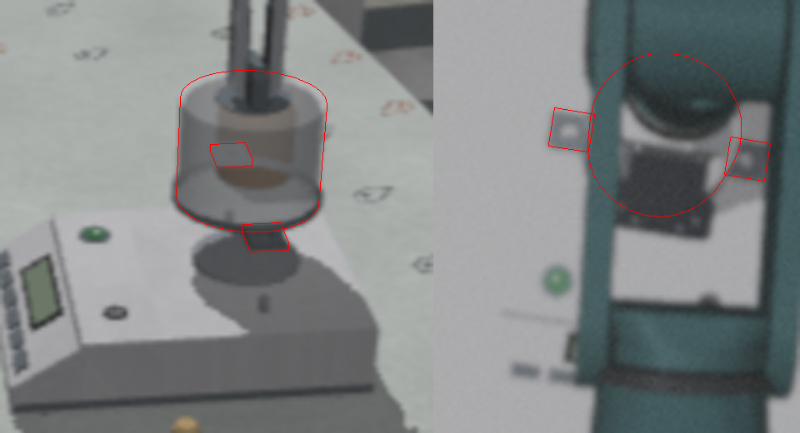

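Run:
```python
from fit import *
o=get_obs();h=o["tool_pos"][2]-.087+.006
k=4*800/960
A,B=[back(t,((x-433.3+.5)/k-.5+270,(y+.5)/k-.5+155),h) for x,y in((570,130),(746,159))]
print(A,B,(A+B)/2,np.linalg.norm(A-B),np.arctan2(-(A-B)[0],(A-B)[1]),o["tool_pos"])
# refined ear-hole centroid: bright pixels in ear
g=cv2.cvtColor(np.load("t1.npy",allow_pickle=True).item()["pixels"],cv2.COLOR_RGB2GRAY)
for c,r in((310.6,193.6),(363.4,202.3)):
    r,c=int(r),int(c); print(g[r-4:r+5,c-4:c+6])
```

```text
[0.62787502 0.08864493 0.13131117] [ 0.60653336 -0.0434867   0.13131117] [0.61720419 0.02257912 0.13131117] 0.13384406462623444 -0.16013515580403212 [0.6181197  0.02194027 0.21231117]
[[134 129 129 134 135 137 140 143 145 142]
 [127 123 120 122 122 125 124 124 130 130]
 [125 119 119 120 121 121 119 120 123 128]
 [123 119 122 133 137 137 132 123 120 126]
 [121 123 134 148 154 153 145 130 122 122]
 [120 124 141 156 160 159 150 132 121 119]
 [124 124 137 149 148 147 144 130 119 114]
 [121 121 130 133 133 131 129 122 116 115]
 [121 119 122 124 123 124 120 118 118 112]]
[[131 129 111  92  90  89  94  96 100  99]
 [130 125 104  86  84  84  82  84  83  82]
 [128 120 104  90  91  90  84  82  80  82]
 [129 117 104 109 112 107  95  81  80  81]
 [125 113 107 117 123 116 101  88  82  80]
 [119 103 101 111 121 118 103  88  82  81]
 [106  89  90 100 111 110  98  86  82  84]
 [ 95  84  84  89  94  97  90  81  81  83]
 [ 86  82  83  83  86  84  83  82  80  85]]
```

Tool pose and ear-hole measurement agree: shift +0.1 and −0.2 cm, yaw already right. Descending.

Request:
play_rows(rows=[[0.5,[0.1,-0.2,-0.5],[0,0,0]],[0.5,[0.1,-0.2,-1.5],[0,0,0]],[0.5,[0.1,-0.2,-2.5],[0,0,0]],[0.5,[0.1,-0.2,-3.5],[0,0,0]],[0.5,[0.1,-0.2,-4],[0,0,0]],[0.5,[0.1,-0.2,-4.4],[0,0,0]],[0.5,[0.1,-0.2,-4.7],[0,0,0]],[0.5,[0.1,-0.2,-4.7],[0,0,0]]])

```text
time: 7.65
tool_pos: [0.6192, 0.0186, 0.1642]
ee_rot: [-3.14, 0.0, 1.411]
wrist_force: [1.0, 0.7, -2.0]
width: 0.0138
```

Request:
play_rows(rows=[[0.5,[0,0,-0.3],[0,0,0]],[0.5,[0,0,-0.5],[0,0,0]],[0.5,[0,0,-0.7],[0,0,0]],[0.5,[0,0,-0.9],[0,0,0]],[0.5,[0,0,-1.1],[0,0,0]],[0.5,[0,0,-1.2],[0,0,0]],[0.5,[0,0,-1.2],[0,0,0]]])

```text
time: 8.23
tool_pos: [0.6194, 0.0187, 0.1529]
ee_rot: [-3.141, -0.0, 1.411]
wrist_force: [-0.5, -0.6, -1.7]
width: 0.0139
```

Request:
play_rows(rows=[[0.5,[0,0.1,-0.05],[0,0,0]],[0.5,[0,0.1,-0.1],[0,0,0]],[0.5,[0,0.1,-0.15],[0,0,0]],[0.5,[0,0.1,-0.2],[0,0,0]],[0.5,[0,0.1,-0.2],[0,0,0]],[0.5,[0,0.1,-0.2],[0,0,0]]])

```text
time: 8.73
tool_pos: [0.6197, 0.0197, 0.152]
ee_rot: [3.141, -0.0, 1.411]
wrist_force: [-0.1, 1.0, 0.9]
width: 0.0137
```

Run:
```python
from hood import *
s=snapshot("side");t=snapshot("top")
o=get_obs();print(o["tool_pos"],o["ee_rot"],o["wrist_force"],o["wrist_torque"])
i=crop(s,300,170,420,300,4)
q=[.6191,.0203,-.16]
for g in(pts,ear(1),ear(-1)):
    p=hull(q,s,g,.065)-[1200,680]; cv2.polylines(i,[cv2.convexHull(p.astype(np.int32))],True,(0,0,255),1)
j=crop(t,300,185,380,223,4)
cv=np.zeros((520,800,3),np.uint8);cv[:,:480]=i;cv[:152,480:]=j
cv2.imwrite("pics/g3.png",cv)
```

```text
[0.61968412 0.01971104 0.15202094] [ 3.14049587e+00 -2.82811039e-04  1.41087398e+00] [-0.94790352  0.42572212  2.75713748] [ 0.0250781   0.40226306 -0.03085469]
```

View pics/g3.png

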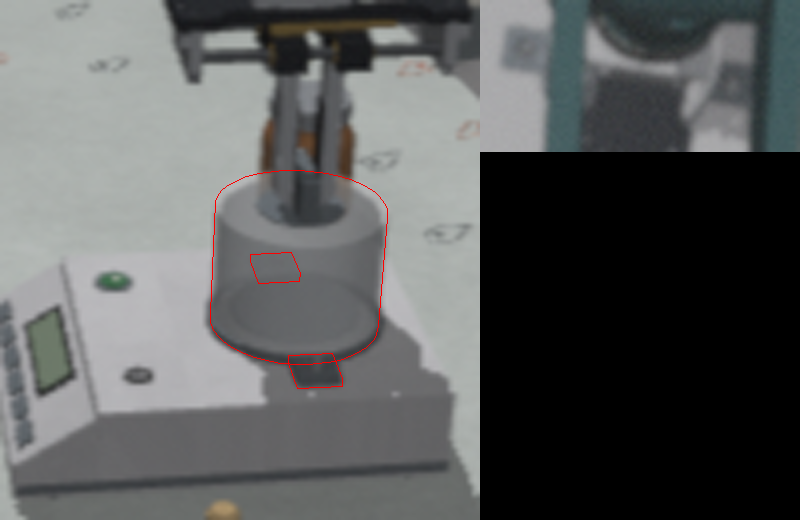

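The red outline at the seat matches the hood rim and front ear at (315,370). The wrist force went from −2.5 N to about +2 N, so the hood is resting on the deck. Releasing it.

Request:
play_rows(rows=[[2,[0,0,0],[0,0,0]],[3,[0,0,0],[0,0,0]],[4,[0,0,0],[0,0,0]],[4,[0,0,0],[0,0,0]],[4,[0,0,0],[0,0,0]],[4,[0,0,0],[0,0,0]],[4,[0,0,0],[0,0,0]]])

```text
time: 9.42
tool_pos: [0.6195, 0.0196, 0.1511]
ee_rot: [-3.142, 0.0, 1.411]
wrist_force: [-0.2, -0.2, -0.6]
width: 0.04
```

Request:
play_rows(rows=[[5,[0,0,0.5],[0,0,0]],[5,[0,0,2],[0,0,0]],[5,[0,0,4],[0,0,0]],[5,[0,0,7],[0,0,0]],[5,[0,0,10],[0,0,0]],[5,[0,-4,11],[0,0,0]],[5,[-3,-8,11],[0,0,0]],[5,[-6,-12,11],[0,0,0]]])

```text
time: 10.08
tool_pos: [0.57, -0.0881, 0.2624]
ee_rot: [3.139, 0.001, 1.413]
wrist_force: [0.3, -0.9, -0.3]
width: 0.0501
```

Run:
```python
from hood import *
s=snapshot("side");t=snapshot("top");print(get_obs()["tool_pos"],get_obs()["joint_positions"],get_obs()["ee_rot"])
i=crop(s,300,190,410,300,4)
q=[.6191,.0203,-.16]
for g in(pts,ear(1),ear(-1)):
    p=hull(q,s,g,.065)-[1200,760]; cv2.polylines(i,[cv2.convexHull(p.astype(np.int32))],True,(0,0,255),1)
j=crop(t,295,170,385,260,4)
cv=np.zeros((440,800,3),np.uint8);cv[:,:440]=i;cv[:360,440:]=j
cv2.imwrite("pics/g4.png",cv)
```

```text
[ 0.56715746 -0.09137109  0.2624302 ] [-0.25697154  0.13819815  1.20289255 -0.00241948  1.79963872 -0.09101884] [3.14094649e+00 2.42469904e-03 1.40429296e+00]
```

View pics/g4.png

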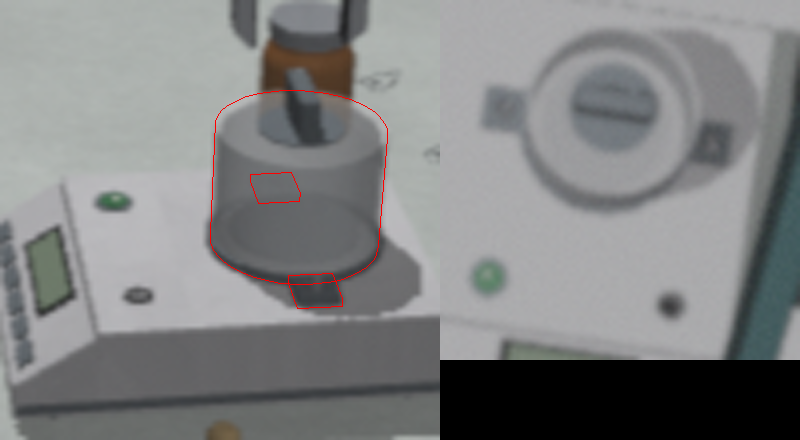

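The hood is seated and free: its outline matches in the side view, and in the top view both ears sit over the pegs at crop (505,108) and (713,145). Now to the stylus.

Request:
play_rows(rows=[[5,[-2,-4,0],[0,0,0]],[5,[-4,-8,0],[0,0,0]],[5,[-6,-12,0],[0,0,0]],[5,[-8,-16,0],[0,0,0]],[5,[-9.3,-17.6,0],[0,0,0]],[5,[-9.3,-17.6,-3],[0,0,0]],[5,[-9.3,-17.6,-5],[0,0,0]],[5,[-9.3,-17.6,-5],[0,0,0]]])

```text
time: 10.85
tool_pos: [0.4745, -0.2621, 0.2065]
ee_rot: [-3.134, -0.004, 1.41]
wrist_force: [-0.7, 0.1, -1.5]
width: 0.05
```

Run:
```python
from h import *
s=snapshot("side");t=snapshot("top");o=get_obs();print(o["tool_pos"],o["ee_rot"],[0.4678,-.2766]-o["tool_pos"][:2])
i=crop(s,305,235,405,365,4)
p=(P(s,[[.4678,-.2766,z] for z in(.055,.145)])-[305,235]+.5)*4
for a in p: cv2.circle(i,tuple(int(v) for v in a),3,(0,0,255),1)
cv2.imwrite("pics/g5.png",i)
```

```text
[ 0.47653397 -0.26253947  0.2109772 ] [-3.14050712e+00 -8.58439788e-04  1.41118516e+00] [-0.00873397 -0.01406053]
```

View pics/g5.png

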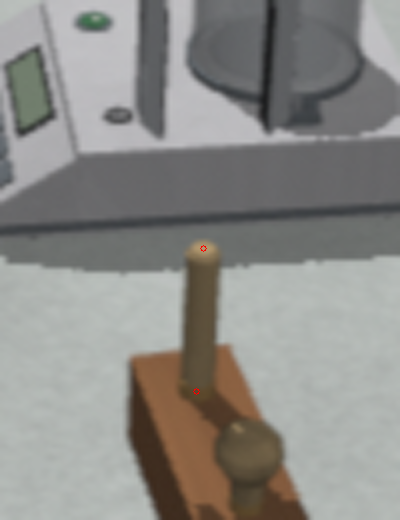

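The predicted stylus axis (red marks) matches the handle. I'll shift −0.9 and −1.4 cm, descend 12 cm and close.

Request:
play_rows(rows=[[5,[-0.5,-0.8,0],[0,0,0]],[5,[-0.9,-1.4,0],[0,0,0]],[5,[-0.9,-1.4,-2],[0,0,0]],[5,[-0.9,-1.4,-5],[0,0,0]],[5,[-0.9,-1.4,-8],[0,0,0]],[5,[-0.9,-1.4,-10.5],[0,0,0]],[5,[-0.9,-1.4,-12],[0,0,0]],[5,[-0.9,-1.4,-12],[0,0,0]]])

```text
time: 11.62
tool_pos: [0.4657, -0.2762, 0.0881]
ee_rot: [-3.136, -0.002, 1.411]
wrist_force: [-0.1, 0.4, -0.1]
width: 0.05
```

Request:
play_rows(rows=[[5,[0,0,0],[0,0,0]],[3,[0,0,0],[0,0,0]],[1.2,[0,0,0],[0,0,0]],[1.2,[0,0,0],[0,0,0]],[1.2,[0,0,0],[0,0,0]],[1.2,[0,0,0],[0,0,0]],[1.2,[0,0,0],[0,0,0]],[1.2,[0,0,0],[0,0,0]]])

```text
time: 12.28
tool_pos: [0.4678, -0.2773, 0.0919]
ee_rot: [3.14, 0.001, 1.411]
wrist_force: [-0.5, 1.1, 2.8]
width: 0.0176
```

Request:
play_rows(rows=[[1.2,[0,0,0],[0,0,0]],[1.2,[0,0,0.5],[0,0,0]],[1.2,[0,0,2],[0,0,0]],[1.2,[0,0,4],[0,0,0]],[1.2,[0,0,6.5],[0,0,0]],[1.2,[0,0,9],[0,0,0]],[1.2,[0,0,10],[0,0,0]],[1.2,[0,0,10],[0,0,0]]])

```text
time: 12.95
tool_pos: [0.4687, -0.2779, 0.1944]
ee_rot: [3.136, 0.003, 1.411]
wrist_force: [0.3, 0.4, 0.4]
width: 0.0178
```

Request:
play_rows(rows=[[1.2,[0.2,2,0],[0,0,0]],[1.2,[0.6,6,0],[0,0,0]],[1.2,[1,10,0],[0,0,0]],[1.2,[1.6,14,0],[0,0,0]],[1.2,[2.2,18,0],[0,0,0]],[1.2,[2.8,22,0],[0,0,0]],[1.2,[3.3,25,0],[0,0,0]],[1.2,[3.3,25.6,0],[0,0,0]]])

```text
time: 13.62
tool_pos: [0.4997, -0.0164, 0.1889]
ee_rot: [-3.138, -0.002, 1.416]
wrist_force: [-0.8, -0.1, -0.3]
width: 0.0176
```

Request:
play_rows(rows=[[1.2,[0,0,0],[0,0,0]],[1.2,[0,0,-1],[0,0,0]],[1.2,[0,0,-2],[0,0,0]],[1.2,[0,0,-2.5],[0,0,0]],[1.2,[0,0,-2.5],[0,0,0]],[1.2,[0,0,-2.5],[0,0,0]]])

```text
time: 14.12
tool_pos: [0.4999, -0.0221, 0.1651]
ee_rot: [-3.14, 0.0, 1.409]
wrist_force: [0.1, -0.4, -0.9]
width: 0.0177
```

Run:
```python
from h import *
s=snapshot("side");t=snapshot("top");o=get_obs();print(o["tool_pos"],o["ee_rot"],o["wrist_force"],[0.5009,-.0214]-o["tool_pos"][:2])
x=o["tool_pos"]-[0,0,.0849]; ap=[.5009,-.0214,.065]
L=[x,x+[0,0,.048],ap]
i=crop(s,295,215,375,315,6)
for a in (P(s,L)-[295,215]+.5)*6: cv2.circle(i,tuple(int(v) for v in a),3,(0,0,255),1)
j=crop(t,320,220,372,272,6)
for a in (P(t,L)-[320,220]+.5)*6: cv2.circle(j,tuple(int(v) for v in a),3,(0,0,255),1)
cv=np.zeros((600,800,3),np.uint8);cv[:,:480]=i;cv[:312,480:792]=j
cv2.imwrite("pics/g6.png",cv)
```

```text
[ 0.50059587 -0.02174535  0.16629958] [3.14121278e+00 4.91119334e-05 1.40956656e+00] [-1.0901251  -0.60266026 -0.9111855 ] [0.00030413 0.00034535]
```

View pics/g6.png

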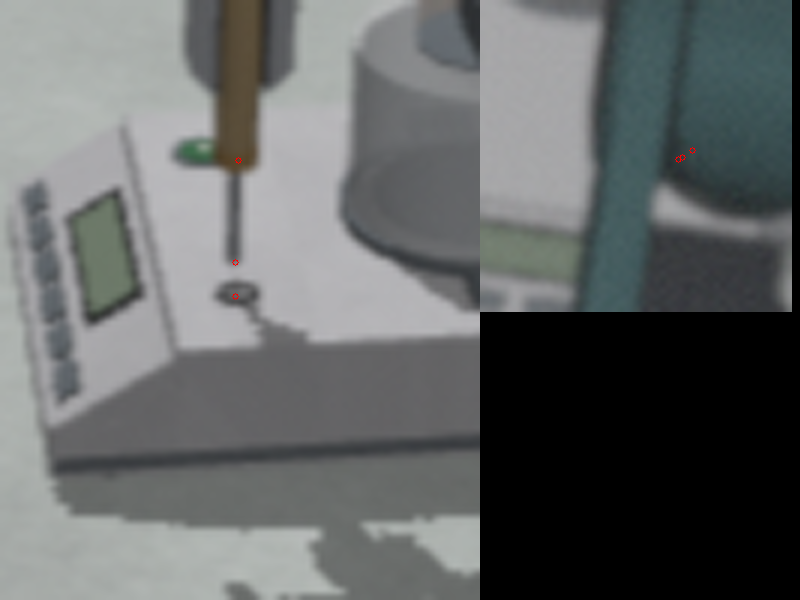

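In the side crop the tip is at (233,262) and the hole at (237.5,293), so the tip needs to go about 1 mm further in +x. Lowering into the hole.

Request:
play_rows(rows=[[1.2,[0.1,0.1,-0.5],[0,0,0]],[1.2,[0.1,0.1,-1],[0,0,0]],[1.2,[0.1,0.1,-1.5],[0,0,0]],[1.2,[0.1,0.1,-2],[0,0,0]],[1.2,[0.1,0.1,-2.5],[0,0,0]],[1.2,[0.1,0.1,-3],[0,0,0]],[1.2,[0.1,0.1,-3.3],[0,0,0]],[1.2,[0.1,0.1,-3.3],[0,0,0]]])

```text
time: 14.88
tool_pos: [0.5009, -0.0199, 0.132]
ee_rot: [-3.14, 0.0, 1.411]
wrist_force: [0.2, -0.4, -0.6]
width: 0.0177
```

Request:
play_rows(rows=[[1.2,[0,0,0],[0,0,0]],[1.2,[0,0,-0.2],[0,0,0]],[1.2,[0,0,-0.4],[0,0,0]],[1.2,[0,0,-0.6],[0,0,0]],[1.2,[0,0,-0.6],[0,0,0]],[1.2,[0,0,-0.6],[0,0,0]]])

```text
time: 15.38
tool_pos: [0.5019, -0.0201, 0.1277]
ee_rot: [3.14, 0.0, 1.411]
wrist_force: [0.6, 0.3, 0.9]
width: 0.0174
```

Request:
play_rows(rows=[[1.2,[0,0,-0.1],[0,0,0]],[1.2,[0,0,-0.2],[0,0,0]],[1.2,[0,0,-0.3],[0,0,0]],[1.2,[0,0,-0.4],[0,0,0]],[1.2,[0,0,-0.4],[0,0,0]],[1.2,[0,0,-0.4],[0,0,0]]])

```text
time: 15.88
tool_pos: [0.502, -0.0201, 0.1244]
ee_rot: [3.14, -0.0, 1.411]
wrist_force: [-0.5, 0.0, 6.1]
width: 0.0178
```

Run:
```python
from h import *
s=snapshot("side");F=[];Z=[]
for _ in range(6):
    o=get_obs();F.append(o["wrist_force"]);Z.append(o["tool_pos"][2]);snapshot("side")
print(np.mean(F,0),np.mean(Z),o["tool_pos"],o["width"])
```

```text
[-0.43601347  0.03941646  6.22694211] 0.12439986053735878 [ 0.50195145 -0.0201316   0.1244001 ] 0.017817777841556727
```

Request:
play_rows(rows=[[1.2,[0,0,-0.1],[0,0,0]],[1.2,[0,0,-0.1],[0,0,0]],[1.2,[0,0,-0.1],[0,0,0]],[1.2,[0,0,-0.1],[0,0,0]],[1.2,[0,0,-0.1],[0,0,0]],[1.2,[0,0,-0.1],[0,0,0]]])

```text
time: 16.73
tool_pos: [0.502, -0.0201, 0.1242]
ee_rot: [3.139, 0.0, 1.411]
wrist_force: [-1.2, -0.4, 8.9]
width: 0.0177
```

Run:
```python
from hood import *
s=snapshot("side");o=get_obs();print(o["tool_pos"],o["wrist_force"],o["width"])
i=crop(s,285,175,435,295,5)
for g in(pts,ear(1),ear(-1)):
    p=(P(s,W([.6191,.0203,-.16],g)+[0,0,.065])-[285,175]+.5)*5; cv2.polylines(i,[cv2.convexHull(p.round().astype(np.int32))],True,(0,0,255),1)
cv2.imwrite("pics/g7.png",i)
```

```text
[ 0.50208015 -0.02014964  0.12421859] [-1.60668086  1.13005827  8.08588471] 0.017714883797057816
```

View pics/g7.png

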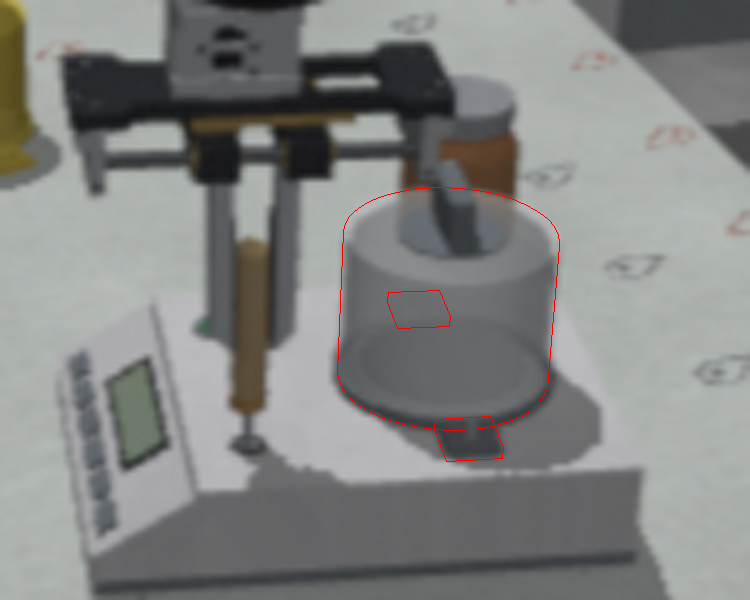

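The shaft is in the hole at (248,443) and the handle's lower end is about 22 mm above the deck. One more millimetre of command raised the force from 6 to 8–9 N while the tip moved only 0.2 mm, so the key is on its hard stop. The hood outline still matches. Handing in.

```bash
python3 -c "
from bench import *
print(close_job())"
```

```text
the job is handed in; nothing more can be done
None
```

The job is handed in, and my last checks showed the hood seated and the stylus holding the key fully down. No verdict was reported.

- **Hood:** I chose the small grey hood, not the yellow or the large grey one. I lowered it over both pegs onto the deck before letting go, and it never fell. In the last side picture its outline matched the predicted seat, judged by eye.
- **Stylus and key:** I took the stylus from the stand and pressed the key through the deck hole.
    - **Still gripping:** the finger opening was 17.7 mm, on the 18 mm handle.
    - **Depth:** the tip is about 26 mm below the deck.
    - **Hard stop:** wrist force was 8–9 N, and the last 1 mm of commanded push moved the tip only 0.2 mm.
- **Bystanders:** I kept clear of the graver, printing block and paste jar, and felt no unexpected contact. I did not measure their positions again at the end.
- **Disagreement:** the two cameras placed the balance about 1.5 mm apart, and the tip looked 1–2 mm off in the side view. I corrected the tip by about 1 mm before inserting it. No check failed.

The clock stood at about 17 s of the 64 s allowed.

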